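Stir the conditioning beads and set out the climate logger

ROBOT

A 7-joint arm with a two-finger parallel gripper is mounted at the origin on the work surface. World frame = base frame: x ahead of the robot, y to its left, z up, the work surface at z = 0. Lengths are in m, angles in degrees, forces in N, time in s.
With the tool pointing down it reaches from about 0.425 to 0.875 m from the base axis. Payload 4.7 kg.
Tool frame: the origin (TCP) lies midway between the tips of the shut fingers; the grasp point (between the pads) lies 19 mm behind it; z points along the fingers, y is the line along which they close (so a half turn about z gives the same grasp; the last joint's range is limited). The gripper opens to 85 mm and grips with 20 to 120 N. Pads are 22 mm wide; open, the fingers measure 114 mm over their backs; the gripper's body (76 mm by 85 mm) begins 54 mm behind the grasp point. The pads swing forward as they close: fully open they stand 13 mm farther back than shut.
Start: joints at [74.949, 18.392, -4.016, 83.108, 1.295, 78.541, -3.26], TCP at [0.178, -0.625, 0.231] pointing down, gripper open.
Joint ranges: [-163.93, 163.93], [-17.29, 119.83], [-79.2, 71.16], [3.27, 140.29], [-89.18, 269.18], [5.43, 117.66], [-154.24, 154.24]. Speed limits (degrees/s): [147.25, 147.25, 180, 180, 180, 180, 180].

INTERFACE

Orientations are given as [roll, pitch, yaw] about the fixed x, y, z axes, in that order (R = Rz(yaw) Ry(pitch) Rx(roll)).
In Python, from plant import * gives the robot as it stands.
- The arm moves only by the tool step_arm, never from a script. Its argument "increments" is a list that holds one entry, the list of rows, each a list of 7 numbers: the turn, a rotation vector about the tool's x, y, z in degrees, then the shift along the tool's x, y, z in cm, then the opening, from 0 (shut) to 1 (fully open). A call has 1 to 10 rows; each row is the pose to reach, as a shift and turn from the pose commanded when the call began, along the tool's axes at that moment; what a row does not reach only later rows make up. A row lasts 1/10 s, in which the tool goes at most 50 mm and 8.59 degrees, less where a joint would pass 70% of its speed; a pose out of reach is approached as far as the arm can. A call with a gripper value outside its range is refused whole. The fingers move at their own pace and stop on an object; "newtons" is the grip in N (left out, the last holds). Time passes only in rows, so rows that repeat a pose let the fingers close. It gives the time, the measured TCP pose, the force, the opening and the grip force at its end, in the units of the state.
- read_state(): the state, without advancing time (a new reading comes with each control period).
- read_camera(name): name is "scene" or "top" or "wrist"; returns a dict with "frame" (480x640x3 uint8, red, green, blue), "z_map" (480x640 float32, m along the optical axis (not along the pixel's ray), 0 where there is no reading), "fx", "fy", "cx", "cy" (pixels), "cam_to_world" (4x4, takes a point from camera to world coordinates). Camera axes: x right, y up, looking along -z (the intrinsics and any distortion apply to the point x, -y, -z); pixel columns grow to the right and rows downward; lengths in m; the calibration is good to about 2 mm. A picture is of the moment at which its call begins.
- job_done(): hands the job in; it is judged then, once.
The state is a dict: "time_s": time; "qpos": joint angles; "joint_velocities": joint speeds; "joint_torque": joint torques, N m; "position": TCP position; "tcp_rot": TCP orientation; "wrist_force": force on the tool from outside, world axes, zero at the start; "torque": the same for the moment, N m; "grip_width": opening from 0.0 (shut) to 1.0 (fully open); "finger_force": force on a finger pad.
Only numpy, scipy, OpenCV 4.12 (cv2) and the standard library are available. Lean on these libraries where they do the work, as an engineer would, in place of code of your own. Each camera call takes 0.05 s, during which the arm holds its last target. There are 200 camera calls.

TASK

Take the stirring stick from its leaning rest and stir the beads in the blue crock with its bulb down near the bottom: two full, wide turns anticlockwise as seen from above, beginning and ending on the side under the lamp, keeping all beads in the crock, then put the stick back in its rest as it was. Also stand the white logger upright midway between the crock and the label side of the yellow card box, centred on the label and with a broad side parallel to it. Do not touch the lamp, and leave the crock and everything else where it stands.

Things in the scene. Friction and masses are not known exactly. Their poses are not given: they have to be found in the camera images.
- crock: Blue glazed stoneware crock, round and open, 182 mm outer diameter, 58 mm high, wall 5 mm (inside radius 86 mm), inner floor 7 mm above the underside, 2.2 kg, loose on the table. Origin: centre of the underside; z up; its x axis points to the lamp's foot, its y axis to the card box.
- lamp: Desk lamp fixed behind the crock. Origin: underside of its foot (90 mm disc, 16 mm high), z up. A 16 mm neck rises to 242 mm; an arm runs from it along -x to a flat light bar over the crock: bar centre 157 mm along -x, 36 mm wide (x), 200 mm long (y), 223 to 242 mm above the table, so there is no room for an upright gripper over the crock's middle.
- rest: Dark steel rest for the stick, fixed, open above: base 150 x 70 x 8 mm, origin under its centre; at +x an open three-sided cup (walls 22 mm high, 36 mm between the sides); at -x a fork (29 mm free between prongs, tops 144 mm high) with a crossbar 119 mm high that the shaft leans on. The stick leans 30 deg from vertical, its top towards -x.
- rest_cup (a point): Where the centre of the stick's bulb lies when the stick is in its rest (21 mm above the table).
- rest_top (a point): Where the stick's upper end lies when it is in its rest (195 mm above the table).
- stick: Stirring stick, 213 mm long, 70 g: square beech shaft 16 x 16 mm with a black rubber bulb (ball of 26 mm diameter) at its lower end. Origin: bulb centre; z along the shaft towards the upper end (200 mm from the origin); x and y square to the shaft's flats (y level in the rest). It starts in the rest; its top 65 mm stand clear above the fork.
- stick_bulb (a point): Centre of the stick's bulb.
- stick_top (a point): Centre of the stick's upper end face.
- logger: White climate logger, an upright box 44 (x) x 60 (y) x 100 (z) mm with a green display on one broad side (-x), 160 g. Origin: centre of the underside; z up.
- cardbox: Yellow card-index box with grey lid, fixed, 104 (x) x 154 (y) x 99 (z) mm. Origin: centre of the underside. Its label side (white label in brass holder) is the face at x = -52 mm and looks towards the crock.
- mug: White mug, 76 mm diameter, 90 mm high, handle at +y, loose; bystander. Origin: centre of the underside.
- punch: Hole punch with red lever, 62 x 100 x 63 mm, loose; bystander. Origin: centre of the underside.
- jar: Amber glass jar with black cap, 80 mm diameter, 100 mm high, loose; bystander. Origin: centre of the underside.
- tape: Roll of brown tape lying flat, 90 mm diameter, 32 mm high, loose; bystander. Origin: centre of the underside.
- bead0_center (a point): Centre of bead 0: white glazed humidity-conditioning ball, 36 mm diameter, 25 g, slippery, loose on the crock's floor.
- bead1_center (a point): Centre of bead 1: terracotta glazed humidity-conditioning ball, 36 mm diameter, 25 g, slippery, loose on the crock's floor.
- bead2_center (a point): Centre of bead 2: terracotta glazed humidity-conditioning ball, 36 mm diameter, 25 g, slippery, loose on the crock's floor.
- bead3_center (a point): Centre of bead 3: white glazed humidity-conditioning ball, 36 mm diameter, 25 g, slippery, loose on the crock's floor.
- bead4_center (a point): Centre of bead 4: white glazed humidity-conditioning ball, 36 mm diameter, 25 g, slippery, loose on the crock's floor.
Things that resemble listed ones, but are neither listed nor needed, are in the scene too. What is shaped like the part that bears bead1_center but green or purple is not meant.

How it is judged (in metres and radians):
On the way, in this order (a step that is already met when the one before it is completed fails the run):
1. turn 1: bulb down in the beads (under 35 mm), on the lamp side, 20 mm or more off centre (x of stick_bulb in the frame of crock above 0.02 m and y of stick_bulb in the frame of crock between -0.02 and 0.02 m and z of stick_bulb in the frame of crock below 0.035 m), for 0.02 s.
2. turn 1: bulb down in the beads (under 35 mm), a quarter turn on, on the card-box side, 20 mm or more off centre (y of stick_bulb in the frame of crock above 0.02 m and x of stick_bulb in the frame of crock between -0.02 and 0.02 m and z of stick_bulb in the frame of crock below 0.035 m), for 0.02 s.
3. turn 1: bulb down in the beads (under 35 mm), on the robot side, opposite the lamp, 20 mm or more off centre (x of stick_bulb in the frame of crock below -0.02 m and y of stick_bulb in the frame of crock between -0.02 and 0.02 m and z of stick_bulb in the frame of crock below 0.035 m), for 0.02 s.
4. turn 1: bulb down in the beads (under 35 mm), on the side away from the card box, 20 mm or more off centre (y of stick_bulb in the frame of crock below -0.02 m and x of stick_bulb in the frame of crock between -0.02 and 0.02 m and z of stick_bulb in the frame of crock below 0.035 m), for 0.02 s.
5. turn 2: bulb down in the beads (under 35 mm), on the lamp side, 20 mm or more off centre; beads moved over 20 mm (one or more each of 0-2, 3-4) (all of step 1 and distance of any of bead0_center, bead1_center, bead2_center from where it was at the start of the episode above 0.02 m and distance of any of bead3_center, bead4_center from where it was at the start of the episode above 0.02 m), for 0.02 s.
6. turn 2: bulb down in the beads (under 35 mm), a quarter turn on, on the card-box side, 20 mm or more off centre (all of step 2), for 0.02 s.
7. turn 2: bulb down in the beads (under 35 mm), on the robot side, opposite the lamp, 20 mm or more off centre (all of step 3), for 0.02 s.
8. turn 2: bulb down in the beads (under 35 mm), on the side away from the card box, 20 mm or more off centre (all of step 4), for 0.02 s.
9. turn 2: bulb down in the beads (under 35 mm), on the lamp side, 20 mm or more off centre (all of step 1), for 0.02 s.
At the end, for the whole second after the job is handed in: Stick still in its rest (bulb within 15 mm, top within 25 mm of place). Logger upright, still, on the table: within 30 mm of the label centre line, 100-200 mm from the card box centre, over 140 mm from the crock centre, broad side within 0.26 rad of the label side. All beads in the crock (distance between stick_bulb and rest_cup below 0.015 m and distance between stick_top and rest_top below 0.025 m and linear speed of stick below 0.05 m/s and angle between logger's own z axis and vertical below 0.1 rad and height (world z) of logger below 0.006 m and y of logger in the frame of cardbox between -0.03 and 0.03 m and x of logger in the frame of cardbox between -0.2 and -0.1 m and horizontal distance between logger and crock above 0.14 m and angle between the x axis of logger and the x axis of cardbox, either way round below 0.26 rad and linear speed of logger below 0.02 m/s and horizontal distance between each of bead0_center, bead1_center, bead2_center, bead3_center, bead4_center and crock below 0.086 m and height (world z) of each of bead0_center, bead1_center, bead2_center, bead3_center, bead4_center below 0.05 m); the robot touches nothing.
It fails at once if the light bar lamp is touched (over 2 N) (contact force between anything else and lamp above 2 N).
It fails at once if the crock is shifted by more than 20 mm (distance of crock from where it was at the start of the episode above 0.02 m).
It fails at once if a bead leaves the crock (horizontal distance between any of bead0_center, bead1_center, bead2_center, bead3_center, bead4_center and crock above 0.095 m).
It fails at once if the mug, hole punch, jar or tape roll is shifted by more than 20 mm (distance of any of mug, punch, jar, tape from where it was at the start of the episode above 0.02 m).
It also fails if it takes over 72 s, if anything falls off the work surface, if the arm or the gripper's body presses on something with over 40 N, if the wrist force passes 120 N, or if a joint passes its speed limit or range.

## Working session

There is one attempt and no reset: what is moved stays moved. The work goes in short steps, Python scripts to look and compute and a tool call to move; the robot and the scene stay as the last step left them, time stands still between calls to the robot, and variables do not carry over. Pictures are saved under pics/ and viewed, at most 10 in all, crops included, and the job is handed in when it is done.

Besides the shell and the picture viewer there is one more tool, called after "Call:" as name(argument=value, ...), one argument or row to a line, values as JSON. step_arm: Moves the arm, as the interface text tells. Its arguments: {"type":"object","properties":{"increments":{"type":"array","items":{"type":"array","items":{"type":"array","items":{"type":"number"}}}},"newtons":{"type":"number"}},"required":["increments"]}

```bash
mkdir -p pics; ls
cat > h.py <<'E'
from plant import *
import numpy as np, cv2
from scipy.spatial.transform import Rotation as R
def save(n,im): cv2.imwrite('pics/'+n,cv2.cvtColor(im,cv2.COLOR_RGB2BGR))
def cloud(c):
    v,u=np.mgrid[0:480,0:640]; z=c['z_map']
    p=np.stack([(u-c['cx'])/c['fx']*z,-(v-c['cy'])/c['fy']*z,-z,np.ones_like(z)],-1)
    w=(p@np.array(c['cam_to_world']).T)[...,:3]; w[z==0]=np.nan
    return w
E
python3 - <<'E'
from h import *
for n in('scene','top'):
    c=read_camera(n); save(n+'0.png',c['frame']); np.savez(n+'0.npz',**{k:np.array(v) for k,v in c.items()})
    print(n,c['fx'],c['cx'],c['cy'],np.round(c['cam_to_world'],3).tolist(),[k for k in c])
print(read_state())
E
```

```text
pics
scene 485.3961478009305 316.28002653252724 239.21386654179935 [[0.801, -0.441, 0.406, 0.963], [0.599, 0.606, -0.523, -0.502], [-0.016, 0.662, 0.749, 0.847], [0.0, 0.0, 0.0, 1.0]] ['frame', 'z_map', 'fx', 'fy', 'cx', 'cy', 'cam_to_world']
top 485.04524791250554 313.5436381508592 244.45334252381738 [[0.019, 0.982, -0.19, 0.362], [-1.0, 0.02, 0.006, -0.014], [0.01, 0.19, 0.982, 1.317], [0.0, 0.0, 0.0, 1.0]] ['frame', 'z_map', 'fx', 'fy', 'cx', 'cy', 'cam_to_world']
{'time_s': 0.1, 'qpos': array([74.94640621, 18.43272968, -4.01657463, 83.16991798,  1.29445588,
       78.54064503, -3.26050437]), 'joint_velocities': array([-0.16884034, -0.17236527, -0.05708283, -0.17614678,  0.00533701,
        0.07464692,  0.10511342]), 'joint_torque': array([ 8.94757932e-05, -4.94879079e+01, -3.83828552e-01, -3.15209877e+01,
        1.32211731e-02,  7.42348406e-03, -6.93273620e-06]), 'position': array([ 0.17748457, -0.62478468,  0.23033904]), 'tcp_rot': array([-1.79901916e+02,  4.72268473e-03,  1.58636137e+01]), 'wrist_force': array([ 0.44135368, -0.18549512,  0.0664751 ]), 'torque': array([-0.03040393, -0.00396626, -0.01970679]), 'finger_force': 0.0, 'grip_width': 0.9967218825702905}
```

View pics/scene0.png

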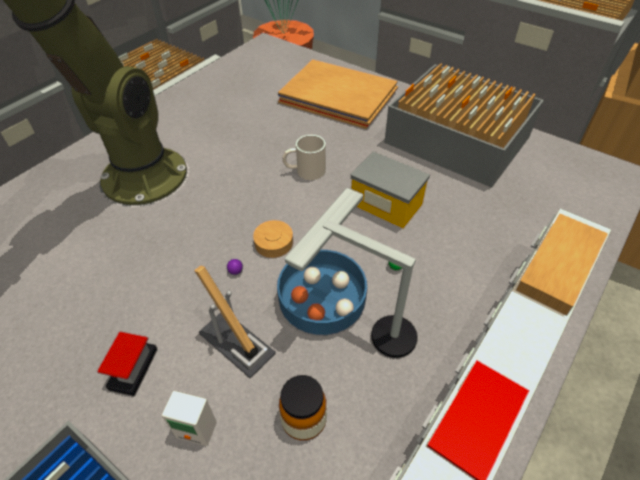

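View pics/top0.png

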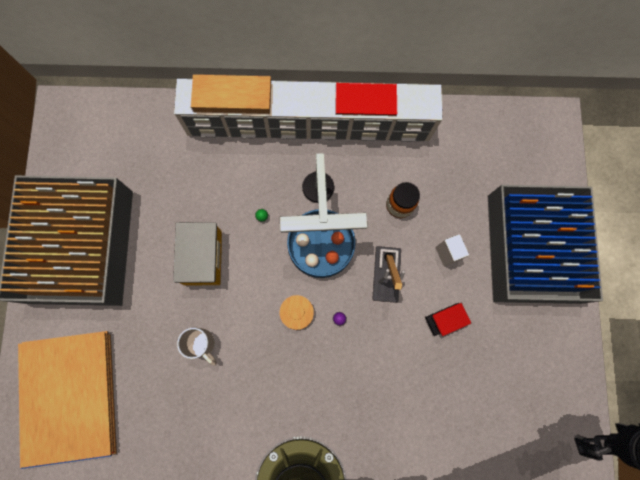

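The scene view shows the stick in its rest around (235,320), the logger at (187,417), the crock at (322,290), the card box at (390,187) and the lamp foot at (394,336). The top view shows the crock at (322,243), the card box at (198,253), the logger at (455,249) and the rest at (388,275). The purple and green balls outside the crock are the decoys.

Run:
```python
from h import *
cs={n:dict(np.load(n+'0.npz')) for n in('scene','top')}
W={n:cloud(c) for n,c in cs.items()}
H={n:cv2.cvtColor(c['frame'],cv2.COLOR_RGB2HSV) for n,c in cs.items()}
def circ(p):
    A=np.c_[2*p[:,:2],np.ones(len(p))]; s=np.linalg.lstsq(A,(p[:,:2]**2).sum(1),rcond=None)[0]
    return np.round([s[0],s[1],np.sqrt(s[2]+s[0]**2+s[1]**2)],4)
def box(n,u0,v0,u1,v1):
    m=np.zeros((480,640),bool); m[v0:v1,u0:u1]=1; return m
def rep(t,p): print(t,len(p),np.round(np.median(p,0),4),'z',np.round(np.percentile(p[:,2],[2,98]),3))
def rect(t,p):
    r=cv2.minAreaRect((p[:,:2]*1000).astype(np.float32)); print(t,len(p),r,'z',np.round(np.median(p[:,2]),4))
for n,b in(('top',(275,195,370,290)),('scene',(265,240,380,345))):
    w=W[n];h=H[n]
    m=box(n,*b)&(abs(w[...,2]-.056)<.006)&(abs(h[...,0].astype(int)-105)<12)&(h[...,1]>90)
    p=w[m]; c=circ(p); r=np.hypot(*(p[:,:2]-c[:2]).T); p=p[abs(r-.0885)<.008]; print(n,'crock',len(p),circ(p))
    # beads
    for nm,hm in(('white',(h[...,1]<90)&(h[...,2]>130)),('red',((h[...,0]<12)&(h[...,1]>140)))):
        mm=(box(n,*b)&hm&(w[...,2]<.07)&(w[...,2]>.02)&(np.hypot(w[...,0]-c[0],w[...,1]-c[1])<.083)).astype(np.uint8)
        k,l,s,_=cv2.connectedComponentsWithStats(mm)
        for i in range(1,k):
            if s[i,4]>15: rep(' bead '+nm,w[l==i])
w=W['top']
# disc foot
for n,b in(('top',(295,165,345,208)),('scene',(360,305,425,365))):
    m=box(n,*b)&(H[n][...,2]<70)&(abs(W[n][...,2]-.016)<.005); rep(n+' foot',W[n][m]); print(circ(W[n][m]))
for n,b in(('top',(165,210,230,295)),('scene',(340,145,435,225))):
    p=W[n][box(n,*b)&(abs(W[n][...,2]-.099)<.004)]; rect(n+' cardbox top',p)
for n,b in(('top',(435,225,480,275)),('scene',(150,380,225,450))):
    p=W[n][box(n,*b)&(abs(W[n][...,2]-.1)<.004)]; rect(n+' logger top',p)
for n,b in(('top',(275,205,372,238)),('scene',(280,185,370,270))):
    p=W[n][box(n,*b)&(abs(W[n][...,2]-.242)<.005)]; rect(n+' lightbar',p)
n='scene';p=W[n][box(n,150,380,225,450)&(abs(H[n][...,0].astype(int)-65)<20)&(H[n][...,1]>100)]; rep('display',p)
for n,b in(('top',(368,240,410,310)),('scene',(190,310,280,378))):
    p=W[n][box(n,*b)&(abs(W[n][...,2]-.008)<.003)&(H[n][...,2]<110)]; rect(n+' restbase',p)
for n,b in(('top',(375,240,410,300)),('scene',(185,260,260,360))):
    h=H[n];p=W[n][box(n,*b)&(h[...,0]<22)&(h[...,0]>5)&(h[...,1]>120)&(h[...,2]>110)&(W[n][...,2]>.02)];
    rep(n+' shaft',p); z=p[:,2]
    for a,bb in((.03,.06),(.06,.09),(.09,.12),(.12,.15),(.15,.18),(.18,.22)):
        q=p[(z>a)&(z<bb)]; 
        if len(q): print('  ',len(q),np.round(q.mean(0),4))
    print('top pt',np.round(p[np.argsort(z)[-15:]].mean(0),4))
```

```text
top crock 234 [ 0.6123 -0.0404  0.0872]
 bead white 111 [0.6246 0.01   0.0391] z [0.031 0.047]
 bead white 123 [ 0.5688 -0.0155  0.039 ] z [0.029 0.046]
 bead red 107 [ 0.6286 -0.0843  0.0396] z [0.03  0.046]
 bead red 114 [ 0.5769 -0.071   0.0392] z [0.031 0.047]
scene crock 661 [ 0.6167 -0.0413  0.0876]
 bead white 189 [ 0.5758 -0.0215  0.0371] z [0.028 0.044]
 bead white 193 [0.6315 0.0049 0.037 ] z [0.026 0.044]
 bead white 214 [ 0.6759 -0.0468  0.0376] z [0.028 0.044]
 bead red 194 [ 0.5851 -0.0762  0.037 ] z [0.025 0.043]
 bead red 194 [ 0.6373 -0.0901  0.0379] z [0.028 0.044]
top foot 421 [ 0.7773 -0.0166  0.0165] z [0.012 0.021]
[ 0.779  -0.0319  0.034 ]
scene foot 1266 [ 0.788  -0.038   0.0159] z [0.012 0.019]
[ 0.7833 -0.0323  0.032 ]
top cardbox top 2130 ((574.2149047851562, 281.6462097167969), (153.78453063964844, 104.952392578125), 1.4339663982391357) z 0.0997
scene cardbox top 2025 ((577.0662231445312, 281.9210205078125), (154.05935668945312, 110.29016876220703), 0.3868336081504822) z 0.0991
top logger top 335 ((598.0150146484375, -386.16650390625), (60.0191650390625, 4
[... 620 characters left out ...]
cene restbase 1272 ((541.5844116210938, -222.02159118652344), (69.56039428710938, 150.63992309570312), 85.90685272216797) z 0.0078
top shaft 189 [ 0.5193 -0.2203  0.1513] z [0.043 0.199]
   18 [ 0.5775 -0.224   0.0489]
   24 [ 0.5625 -0.222   0.0751]
   24 [ 0.5452 -0.2213  0.1053]
   26 [ 0.5289 -0.2209  0.134 ]
   36 [ 0.5121 -0.2194  0.1634]
   61 [ 0.4899 -0.2178  0.1934]
top pt [ 0.489  -0.2192  0.1991]
scene shaft 890 [ 0.535  -0.2229  0.1232] z [0.038 0.196]
   123 [ 0.5789 -0.2253  0.0465]
   148 [ 0.563  -0.2244  0.075 ]
   153 [ 0.5453 -0.2234  0.105 ]
   167 [ 0.5284 -0.2222  0.1347]
   171 [ 0.511  -0.2212  0.1651]
   128 [ 0.4952 -0.2197  0.1902]
top pt [ 0.4923 -0.219   0.1972]
```

Run:
```python
import cv2,numpy as np
a=cv2.imread('pics/scene0.png')
x=cv2.resize(a[250:450,140:290],None,fx=2.6,fy=2.6,interpolation=2); y=cv2.resize(a[235:355,265:365],None,fx=3.6,fy=3.6,interpolation=2)
o=np.zeros((520,790,3),np.uint8); o[:x.shape[0],:x.shape[1]]=x; o[:y.shape[0],400:760]=y
cv2.imwrite('pics/crop1.png',o)
```

```text
(no output)
```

View pics/crop1.png

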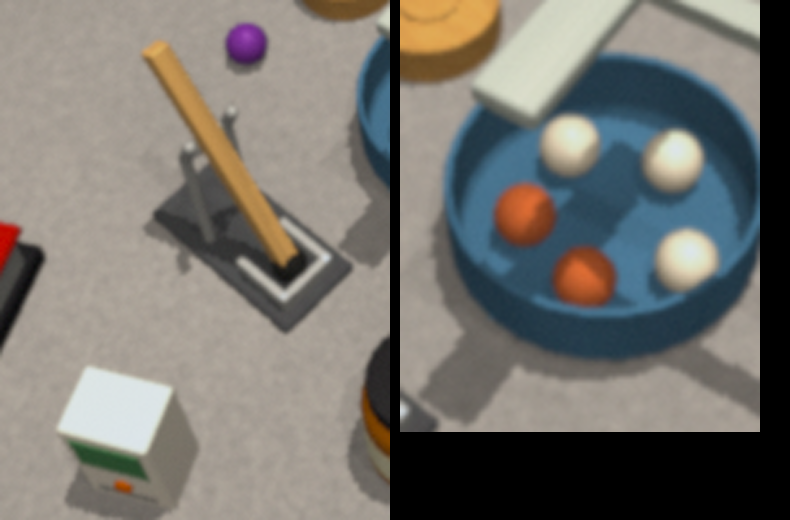

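```bash
cat >> h.py <<'E'
def pl(p,Rt,pos0=None,R0=None):
    """increments from current pose to world pose p, Rotation Rt"""
    s=read_state()
    p0=np.array(s['position']); R0=R.from_euler('xyz',s['tcp_rot'],degrees=True)
    rv=(R0.inv()*Rt).as_rotvec(degrees=True); d=R0.inv().apply(np.array(p)-p0)*100
    return np.round(np.r_[rv,d],2).tolist(), 'rows>=%.1f'%max(np.linalg.norm(rv)/8.59,np.linalg.norm(d)/5)
E
python3 - <<'E'
from h import *
for n,b in(('top',(375,240,410,300)),('scene',(185,260,260,360))):
    c=dict(np.load(n+'0.npz')); w=cloud(c); h=cv2.cvtColor(c['frame'],cv2.COLOR_RGB2HSV)
    m=np.zeros((480,640),bool); m[b[1]:b[3],b[0]:b[2]]=1
    p=w[m&(h[...,0]<22)&(h[...,0]>5)&(h[...,1]>120)&(h[...,2]>100)&(w[...,2]>.04)]
    a=np.radians(-4); X=np.array([np.cos(a),np.sin(a),0]);Y=np.array([-np.sin(a),np.cos(a),0]);Z=np.array([0,0,1.])
    nn=X*np.cos(np.pi/6)+Z*.5; d=-X*.5+Z*np.cos(np.pi/6)
    q=np.c_[p@nn,p@Y,p@d]
    hi=q[:,0]>np.percentile(q[:,0],50); print(n,'n pct',np.round(np.percentile(q[:,0],[2,25,50,75,95]),4),'Y pct',np.round(np.percentile(q[:,1],[2,10,50,90,98]),4),'d',np.round(np.percentile(q[:,2],[.5,99.5]),4))
    for lo,hh in((-.25,-.1),(-.2,.0)): pass
    f=q[hi]; print(' slope n,Y vs d',np.round(np.polyfit(f[:,2],f[:,0],1),4),np.round(np.polyfit(f[:,2],f[:,1],1),4), 'upper-face Y',np.round(np.percentile(f[:,1],[3,97]),4))
    print('X',X,'Y',Y)
# jar etc & bar near edge
c=dict(np.load('top0.npz')); w=cloud(c); k=w[205:240,275:372].reshape(-1,3); k=k[(abs(k[:,2]-.241)<.006)]
for ya,yb in((-.14,-.1),(-.09,-.06),(-.02,.01),(.02,.06)):
    j=k[(k[:,1]>ya)&(k[:,1]<yb)]; print('bar',np.round(np.percentile(j[:,0],[2,98]),3))
print(np.round([np.nanpercentile(k[:,1],1),np.nanpercentile(k[:,1],99)],3))
E
```

```text
top n pct [0.5244 0.5357 0.5368 0.5376 0.5386] Y pct [-0.1902 -0.1887 -0.1826 -0.1767 -0.1761] d [-0.2615 -0.0775]
 slope n,Y vs d [0.0021 0.538 ] [-0.0078 -0.1839] upper-face Y [-0.1897 -0.1766]
X [ 0.99756405 -0.06975647  0.        ] Y [0.06975647 0.99756405 0.        ]
scene n pct [0.5291 0.5362 0.5375 0.5386 0.54  ] Y pct [-0.1913 -0.1907 -0.1851 -0.1784 -0.1769] d [-0.2638 -0.0814]
 slope n,Y vs d [4.000e-04 5.388e-01] [-0.0035 -0.1844] upper-face Y [-0.1905 -0.1772]
X [ 0.99756405 -0.06975647  0.        ] Y [0.06975647 0.99756405 0.        ]
bar [0.611 0.646]
bar [0.608 0.643]
bar [0.604 0.639]
bar [0.601 0.636]
[-0.139  0.057]
```

Run:
```python
from h import *
Rt=R.from_euler('xyz',[180,-30,-4],degrees=True)
print(pl([.4565,-.216,.245],Rt))
```

```text
([-5.29, 29.72, 19.38, 38.01, -31.7, -1.41], 'rows>=9.9')
```

Call:
step_arm(
  increments=[
    [[-5.3,29.7,19.4,38,-31.7,-1.4,1],[-5.3,29.7,19.4,38,-31.7,-1.4,1],[-5.3,29.7,19.4,38,-31.7,-1.4,1],[-5.3,29.7,19.4,38,-31.7,-1.4,1],[-5.3,29.7,19.4,38,-31.7,-1.4,1],[-5.3,29.7,19.4,38,-31.7,-1.4,1],[-5.3,29.7,19.4,38,-31.7,-1.4,1],[-5.3,29.7,19.4,38,-31.7,-1.4,1],[-5.3,29.7,19.4,38,-31.7,-1.4,1],[-5.3,29.7,19.4,38,-31.7,-1.4,1]],
  ],
)

```text
time_s: 1.1
position: [0.4406, -0.25, 0.2425]
tcp_rot: [179.9, -29.7, -4.1]
wrist_force: [-0.2, -0.7, 0.7]
grip_width: 1.003
finger_force: 0.0
```

Call:
step_arm(
  increments=[
    [[0,0,0,0,0,0,1],[0,0,0,0,0,0,1],[0,0,0,0,0,0,1]],
  ],
)

```text
time_s: 1.4
position: [0.4403, -0.2508, 0.2422]
tcp_rot: [-180.0, -29.7, -4.1]
wrist_force: [-0.8, -0.3, 0.0]
grip_width: 0.999
finger_force: 0.0
```

Run:
```python
from h import *
Rt=R.from_euler('xyz',[180,-30,-4],degrees=True)
print(pl([.4565,-.216,.245],Rt));print(pl([.5114,-.2197,.150],Rt)); s=read_state(); print(s['position'],s['tcp_rot'],s['qpos'])
c=read_camera('wrist'); save('w1.png',c['frame'])
```

```text
([-0.0, 0.3, -0.05, 1.33, -3.58, 0.43], 'rows>=0.8')
([-0.0, 0.3, -0.05, 1.4, -3.59, 11.41], 'rows>=2.4')
[ 0.44032018 -0.25075298  0.24215026] [-179.96454477  -29.69921385   -4.06163518] [ 50.5367195  -17.14741814 -10.37148916 122.98909123 -25.73544062
  51.8088057  -41.96122691]
```

View pics/w1.png

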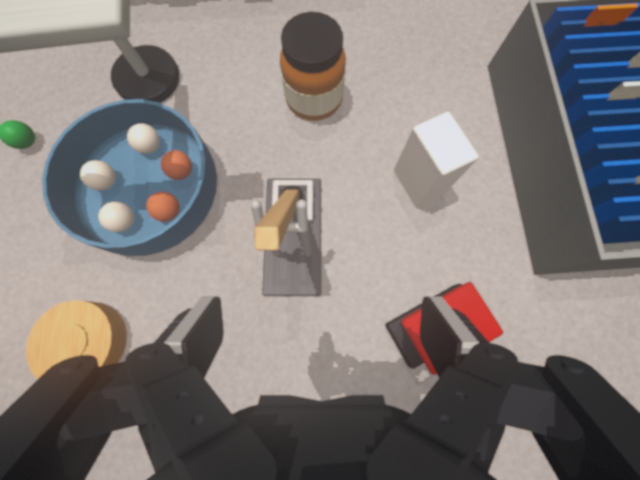

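The wrist view shows the stick top at (268,235), clear between the open fingers. The arm stopped short because joint 2 is at its limit. I'll fit a kinematic model from the known states to check which postures it can reach.

```bash
cat > kin.py <<'E'
import numpy as np, itertools
from scipy.spatial.transform import Rotation as R
from scipy.optimize import least_squares, minimize
Q=np.array([[74.94640621,18.43272968,-4.01657463,83.16991798,1.29445588,78.54064503,-3.26050437],[50.5367195,-17.14741814,-10.37148916,122.98909123,-25.73544062,51.8088057,-41.96122691]])
P=np.array([[.17748457,-.62478468,.23033904],[.44032018,-.25075298,.24215026]])
E=[[-179.9019,.00472,15.8636],[-179.9645,-29.6992,-4.0616]]
lo=np.array([-163.93,-17.29,-79.2,3.27,-89.18,5.43,-154.24]);hi=np.array([163.93,119.83,71.16,140.29,269.18,117.66,154.24])
def chain(q,s):
    T=R.identity();out=[]
    for i,a in enumerate('zyzyzyz'):
        T=T*R.from_euler(a,s[i]*q[i],degrees=True); out.append(T)
    return out
def fit():
    best=None
    for s in itertools.product((1,-1),repeat=7):
        if s[1]<0: continue
        D=[chain(q,s)[-1].inv()*R.from_euler('xyz',e,degrees=True) for q,e in zip(Q,E)]
        err=np.degrees((D[0].inv()*D[1]).magnitude())
        if best is None or err<best[0]: best=(err,s,D[0])
    return best
err,S,TF=fit()
def cols(q):
    c=chain(q,S); z=[0,0,1]
    return np.c_[z,c[1].apply(z),c[1].apply([1,0,0]),c[3].apply(z),c[3].apply([1,0,0]),c[6].apply(z)]
if __name__=='__main__':
    print(err,S,TF.as_euler('xyz',degrees=True))
    A=np.r_[cols(Q[0]),cols(Q[1])]
    for k in([0,1,3,5],[0,1,2,3,5],):
        x,r,_,_=np.linalg.lstsq(A[:,k],P.ravel(),rcond=None); print(k,x,A[:,k]@x-P.ravel())
E
python3 kin.py
```

```text
6.581360108084212e-05 (-1, 1, -1, 1, -1, 1, -1) [1.63515730e-05 2.71052729e-06 9.00000137e+01]
[0, 1, 3, 5] [0.22693713 0.42724376 0.52543097 0.29119375] [ 0.02609271  0.00843604  0.00545783  0.00169315  0.00346089 -0.00545783]
[0, 1, 2, 3, 5] [0.22063759 0.42776476 0.02355229 0.50296061 0.29045348] [ 0.02472669  0.00749833 -0.00255221 -0.00063825  0.00053531  0.00255221]
```

```bash
cat >> kin.py <<'E'
def cols2(q):
    c=chain(q,S); z=[0,0,1];y=[0,1,0];x=[1,0,0]
    return np.c_[z,c[1].apply(z),c[3].apply(z),c[6].apply(z),c[0].apply(x),c[0].apply(y),c[2].apply(y),c[2].apply(x),c[4].apply(x),c[4].apply(y)]
A=np.r_[cols2(Q[0]),cols2(Q[1])]
x0=np.array([.227,.427,.525,.291]+[0]*6)
w=np.array([.1,.1,.1,.1]+[.02]*6)
L=x0+w*(np.linalg.pinv(A*w)@(P.ravel()-A@x0))
def ik(p,e,q0,n=6):
    Rt=R.from_euler('xyz',e,degrees=True); best=None
    rng=np.random.default_rng(0)
    for i in range(n):
        st=np.clip(q0+(i>0)*rng.normal(0,25,7),lo+1,hi-1)
        f=lambda q:np.r_[(cols2(q)@L-p)*1000,(Rt.inv()*(chain(q,S)[-1]*TF)).as_rotvec(degrees=True)*5,(q-q0)*.002]
        r=least_squares(f,st,bounds=(lo,hi))
        if best is None or r.cost<best.cost: best=r
    return best.x,np.linalg.norm(cols2(best.x)@L-p)*1000
if __name__=='__main__':
    print(L)
    b=np.radians(-4); X=np.array([np.cos(b),np.sin(b),0]); Z=np.array([0,0,1.])
    d=lambda t:-X*np.sin(np.radians(t))+Z*np.cos(np.radians(t))
    top=np.array([.4855,-.2179,.195])
    for off in(0,10,15,20,30):
        for st in(30,35,40):
            o=[]
            gp=top-d(30)*.034; tp=30-off
            if st==30:
                for back in(0,.09): o.append(ik(gp-d(tp)*(.019-back),[180,-tp,-4],Q[1]))
            for bx,by,bz in((-.035,0,.027),(.035,0,.027),(0,0,.1)):
                bulb=np.array([.6145+bx,-.041+by,bz]); tp=st-off
                g=bulb+d(st)*.166; o.append(ik(g-d(tp)*.019,[180,-tp,-4],Q[1]))
            print(off,st,[round(e) for _,e in o],[np.round(q[[1,3,5]]).tolist() for q,_ in o])
E
python3 kin.py
```

```text
6.581360108084212e-05 (-1, 1, -1, 1, -1, 1, -1) [1.63515730e-05 2.71052729e-06 9.00000137e+01]
[0, 1, 3, 5] [0.22693713 0.42724376 0.52543097 0.29119375] [ 0.02609271  0.00843604  0.00545783  0.00169315  0.00346089 -0.00545783]
[0, 1, 2, 3, 5] [0.22063759 0.42776476 0.02355229 0.50296061 0.29045348] [ 0.02472669  0.00749833 -0.00255221 -0.00063825  0.00053531  0.00255221]
[ 2.51560400e-01  4.64341303e-01  5.09801108e-01  3.55314160e-01
  1.41950615e-04 -9.40621354e-03 -9.95248105e-03  4.48688479e-03
  2.70563407e-03 -7.25435441e-03]
0 30 [0, 0, 0, 0, 0] [[-6.0, 126.0, 35.0], [-17.0, 124.0, 48.0], [-17.0, 133.0, 33.0], [-7.0, 125.0, 31.0], [-17.0, 123.0, 42.0]]
0 35 [9, 0, 9] [[-17.0, 137.0, 26.0], [-12.0, 130.0, 24.0], [-17.0, 128.0, 35.0]]
0 40 [21, 0, 25] [[-17.0, 140.0, 20.0], [-15.0, 135.0, 17.0], [-17.0, 131.0, 29.0]]
10 30 [0, 0, 0, 0, 0] [[-2.0, 119.0, 45.0], [-10.0, 115.0, 56.0], [-12.0, 125.0, 45.0], [-0.0, 117.0, 44.0], [-11.0, 115.0, 53.0]]
10 35 [0, 0, 0] [[-17.0, 130.0, 39.0], [-5.0, 123.0, 36.0], [-17.0, 121.0, 48.0]]
10 40 [3, 0, 2] [[-17.0, 136.0, 31.0], [-10.0, 128.0
[... 188 characters left out ...]
 44.0], [-2.0, 119.0, 43.0], [-13.0, 117.0, 53.0]]
15 40 [0, 0, 0] [[-17.0, 132.0, 38.0], [-6.0, 124.0, 35.0], [-17.0, 123.0, 47.0]]
20 30 [0, 0, 0, 0, 0] [[4.0, 111.0, 56.0], [-2.0, 106.0, 66.0], [-3.0, 117.0, 56.0], [6.0, 109.0, 56.0], [-2.0, 108.0, 64.0]]
20 35 [0, 0, 0] [[-9.0, 123.0, 49.0], [2.0, 115.0, 49.0], [-8.0, 113.0, 58.0]]
20 40 [0, 0, 0] [[-15.0, 128.0, 43.0], [-3.0, 121.0, 42.0], [-14.0, 119.0, 52.0]]
30 30 [0, 0, 0, 0, 0] [[10.0, 104.0, 66.0], [6.0, 97.0, 77.0], [4.0, 110.0, 66.0], [12.0, 101.0, 68.0], [5.0, 100.0, 75.0]]
30 35 [0, 0, 0] [[-1.0, 116.0, 60.0], [8.0, 107.0, 61.0], [0.0, 106.0, 69.0]]
30 40 [0, 0, 0] [[-6.0, 121.0, 54.0], [4.0, 113.0, 54.0], [-5.0, 112.0, 62.0]]
```

Run:
```python
from h import *
Rt=R.from_euler('xyz',[180,-15,-4],degrees=True)
print(pl([.4802,-.2175,.241],Rt));print(pl([.5034,-.2191,.154],Rt))
```

```text
([0.02, -14.7, -0.15, 3.21, -3.68, 1.97], 'rows>=1.7')
([0.02, -14.7, -0.15, 0.92, -3.69, 10.68], 'rows>=2.3')
```

Call:
step_arm(
  increments=[
    [[0,-14.7,-0.1,3.2,-3.7,2,1],[0,-14.7,-0.1,3.2,-3.7,2,1],[0,-14.7,-0.1,3.2,-3.7,2,1],[0,-14.7,-0.1,3.2,-3.7,2,1]],
  ],
)

```text
time_s: 1.85
position: [0.4808, -0.2175, 0.2403]
tcp_rot: [-179.9, -15.0, -4.0]
wrist_force: [-0.5, -0.7, -0.2]
grip_width: 1.0
finger_force: 0.0
```

Run:
```python
from h import *
Rt=R.from_euler('xyz',[180,-15,-4],degrees=True)
print(pl([.4802,-.2175,.241],Rt));print(pl([.5034,-.2191,.154],Rt)); print(read_state()['qpos'])
```

```text
([-0.06, 0.0, -0.03, -0.04, 0.01, -0.08], 'rows>=0.0')
([-0.06, 0.0, -0.03, -0.04, 0.01, 8.93], 'rows>=1.8')
[ 50.5892517   -6.60461089 -23.4135978  110.36936922  -9.59269904
  62.15295423 -63.54582764]
```

Good. Next I go down along the tool axis and grip.

Call:
step_arm(
  increments=[
    [[0,0,0,0,0,5,1],[0,0,0,0,0,8.9,1],[0,0,0,0,0,8.9,1],[0,0,0,0,0,8.9,0],[0,0,0,0,0,8.9,0],[0,0,0,0,0,8.9,0],[0,0,0,0,0,8.9,0],[0,0,0,0,0,8.9,0],[0,0,0,0,0,8.9,0]],
  ],
  newtons=100,
)

```text
time_s: 2.75
position: [0.5048, -0.2173, 0.1562]
tcp_rot: [179.9, -15.1, -3.9]
wrist_force: [-1.7, 1.7, 4.5]
grip_width: 0.17
finger_force: 97.3
```

Call:
step_arm(
  increments=[
    [[0,0,0,0.5,0,-1.9,0],[0,0,0,1.0,0,-3.9,0],[0,0,0,1.6,0,-5.8,0],[0,0,0,2.1,0,-7.7,0],[0,0,0,2.1,0,-7.7,0],[0,0,0,2.1,0,-7.7,0]],
  ],
)

```text
time_s: 3.35
position: [0.5043, -0.2171, 0.2342]
tcp_rot: [180.0, -15.0, -3.9]
wrist_force: [-0.9, 0.8, -1.5]
grip_width: 0.175
finger_force: 97.9
```

```bash
cat >> h.py <<'E'
def stick(n):
    c=read_camera(n); w=cloud(c); h=cv2.cvtColor(c['frame'],cv2.COLOR_RGB2HSV); return c,w,h
E
python3 - <<'E'
from h import *
s=read_state(); print(s['position'],s['tcp_rot'],s['grip_width'],s['wrist_force'])
c,w,h=stick('scene'); save('s2.png',cv2.resize(c['frame'][130:380,130:430],None,fx=2,fy=2))
a=np.radians(-4); X=np.array([np.cos(a),np.sin(a),0]);Y=np.array([-np.sin(a),np.cos(a),0])
m=(h[...,0]<22)&(h[...,0]>5)&(h[...,1]>120)&(h[...,2]>90)&(w[...,2]>.11)&(abs(w@Y+.1835)<.03)&(w[...,0]<.62)&(w[...,0]>.45)
p=w[m]; q=np.c_[p@X,p@Y,p[:,2]]; print(len(q),q.min(0),q.max(0))
# upper-face fit : take points in top half
k=np.polyfit(q[:,2],q[:,0],1); r=q[:,0]-np.polyval(k,q[:,2]); u=r>0
k=np.polyfit(q[u,2],q[u,0],1); print('tilt',np.degrees(np.arctan(-k[0])),'X at z=.15',np.polyval(k,.15), 'Y range',np.percentile(q[:,1],[3,97]))
b=w[(h[...,2]<60)&(abs(w@Y+.1835)<.02)&(abs(w@X-.60)<.03)&(w[...,2]>.06)&(w[...,2]<.14)]; print('bulb',len(b),np.round(np.median(b@X),4),np.round(np.median(b@Y),4),np.round(np.percentile(b[:,2],[2,50,98]),4))
E
```

```text
[ 0.50425365 -0.21714058  0.23422577] [179.9791936  -14.99078105  -3.85994755] 0.17519114753827167 [-0.86158933  0.84967762 -1.48231897]
969 [ 0.49694614 -0.19083689  0.11015495] [ 0.60201962 -0.17200951  0.2888532 ]
tilt 29.29182612054933 X at z=.15 0.5790294214413158 Y range [-0.18906348 -0.17458516]
bulb 92 0.6059 -0.1861 [0.0984 0.1047 0.1112]
```

View pics/s2.png

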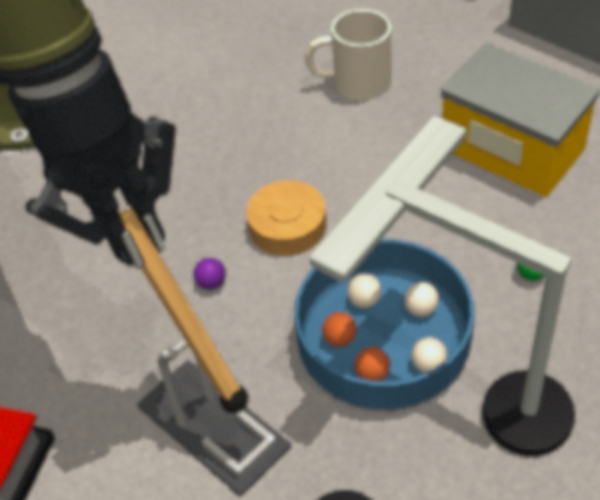

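```bash
cat >> h.py <<'E'
RS=R.from_euler('xyz',[180,-21,-4],degrees=True)
C=np.array([.6145,-.041,0]); OFF=np.array([-.0941,.0086,.1255])
def tcp(r,ang,z):  # bulb polar in crock frame (x axis at 3.3 deg)
    a=np.radians(ang+3.3); return C+OFF+[r*np.cos(a),r*np.sin(a),z]
E
python3 - <<'E'
from h import *
print(pl([.506,-.032,.226],RS));print(pl(tcp(0,0,.1),RS));print(pl(tcp(0,0,.03),RS))
E
```

```text
([-0.06, 6.08, 0.12, -1.19, -18.47, 0.46], 'rows>=3.7')
([-0.06, 6.08, 0.12, 0.19, -18.52, 0.88], 'rows>=3.7')
([-0.06, 6.08, 0.12, -1.61, -18.52, 7.64], 'rows>=4.0')
```

Call:
step_arm(
  increments=[
    [[0,6,0.1,-1.2,-4,0.5,0],[0,6,0.1,-1.2,-8,0.5,0],[0,6,0.1,-1.2,-12,0.5,0],[0,6,0.1,-1.2,-15.5,0.5,0],[0,6,0.1,-1.2,-18.5,0.5,0],[0,6,0.1,0.2,-18.5,0.9,0],[0,6,0.1,0.2,-18.5,0.9,0],[0,6,0.1,0.2,-18.5,0.9,0]],
  ],
)

```text
time_s: 4.2
position: [0.5203, -0.0333, 0.2251]
tcp_rot: [-179.9, -20.9, -4.0]
wrist_force: [-0.3, 0.2, -1.8]
grip_width: 0.174
finger_force: 98.0
```

Run:
```python
from h import *
s=read_state();print(s['position'],s['tcp_rot'],s['qpos'])
print(pl(tcp(0,0,.1),RS));print(pl(tcp(0,0,.028),RS))
c=read_camera('scene'); save('s3.png',cv2.resize(c['frame'][150:370,200:440],None,fx=2.5,fy=2.5))
```

```text
[ 0.52025701 -0.0332743   0.22508298] [-179.93462328  -20.86167693   -4.01687865] [ 42.70923461 -13.80534178 -36.79443594 117.58954504 -10.92535821
  52.95936979 -83.79245986]
([-0.06, 0.14, -0.02, 0.02, -0.09, -0.04], 'rows>=0.0')
([-0.06, 0.14, -0.02, -2.54, -0.08, 6.69], 'rows>=1.4')
```

View pics/s3.png

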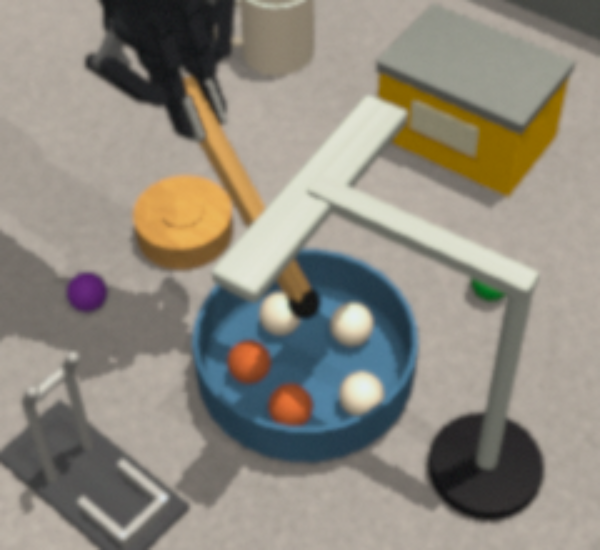

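The stick's bulb is over the crock's centre, at (303,302) in the crop, and the gripper is well clear of the light bar.

```bash
cat >> h.py <<'E'
def rows(l):
    for r,a,z in l: print((r,a,z),pl(tcp(r,a,z),RS)[0])
E
python3 - <<'E'
from h import *
rows([(0,0,.08),(0,0,.06),(0,0,.04),(0,0,.027),(.018,0,.027),(.036,0,.027),(.036,20,.027)])
E
```

```text
(0, 0, 0.08) [-0.04, 0.12, -0.06, -0.7, -0.12, 1.85]
(0, 0, 0.06) [-0.04, 0.12, -0.06, -1.41, -0.12, 3.72]
(0, 0, 0.04) [-0.04, 0.12, -0.06, -2.12, -0.12, 5.59]
(0, 0, 0.027) [-0.04, 0.12, -0.06, -2.58, -0.12, 6.8]
(0.018, 0, 0.027) [-0.04, 0.12, -0.06, -0.92, -0.35, 7.44]
(0.036, 0, 0.027) [-0.04, 0.12, -0.06, 0.75, -0.58, 8.08]
(0.036, 20, 0.027) [-0.04, 0.12, -0.06, 0.4, -1.77, 7.94]
```

Call:
step_arm(
  increments=[
    [[0,0.1,0,-0.7,-0.1,1.8,0],[0,0.1,0,-1.4,-0.1,3.7,0],[0,0.1,0,-2.1,-0.1,5.6,0],[0,0.1,0,-2.6,-0.1,6.8,0],[0,0.1,0,-2.6,-0.1,6.8,0],[0,0.1,0,-0.9,-0.3,7.4,0],[0,0.1,0,0.7,-0.6,8.1,0],[0,0.1,0,0.7,-0.6,8.1,0],[0,0.1,0,0.7,-0.6,8.1,0]],
  ],
)

```text
time_s: 5.15
position: [0.557, -0.0298, 0.1537]
tcp_rot: [-180.0, -21.1, -4.0]
wrist_force: [-1.0, 0.4, -0.8]
grip_width: 0.171
finger_force: 97.9
```

```bash
cat >> h.py <<'E'
def where():
    s=read_state(); p=s['position']-C-OFF; a=np.radians(-3.3)
    print('bulb crock frame',np.round([p[0]*np.cos(a)-p[1]*np.sin(a),p[0]*np.sin(a)+p[1]*np.cos(a),p[2]],4),s['tcp_rot'],s['wrist_force'],np.round(s['qpos'],1),s['time_s'])
def crock(n='top'):
    c,w,h=stick(n)
    b={'top':(275,195,370,290),'scene':(265,240,380,345)}[n]; B=np.zeros((480,640),bool); B[b[1]:b[3],b[0]:b[2]]=1
    m=B&(abs(w[...,2]-.056)<.006)&(abs(h[...,0].astype(int)-105)<12)&(h[...,1]>90); p=w[m]
    for _ in range(2):
        s=np.linalg.lstsq(np.c_[2*p[:,:2],np.ones(len(p))],(p[:,:2]**2).sum(1),rcond=None)[0]; r=np.hypot(*(p[:,:2]-s[:2]).T); p=p[abs(r-.0885)<.008]
    print(n,'crock',len(p),np.round(s[:2],4))
    off=np.array([-.19,.006,.98])*.014 if n=='top' else np.array([.406,-.523,.749])*.0125
    for nm,hm in(('white',(h[...,1]<90)&(h[...,2]>110)),('red',((h[...,0]<9)&(h[...,1]>140)))):
        mm=(B&hm&(w[...,2]<.052)&(w[...,2]>.018)&(np.hypot(w[...,0]-.6145,w[...,1]+.041)<.083)).astype(np.uint8)
        k,l,st,_=cv2.connectedComponentsWithStats(mm)
        for i in range(1,k):
            if st[i,4]>40: print('  ',nm,st[i,4],np.round(np.median(w[l==i],0)-off,3))
E
python3 - <<'E'
from h import *
where(); crock('scene')
rows([(.036,a,.027) for a in range(20,201,20)])
E
```

```text
bulb crock frame [0.0367 0.0005 0.0282] [-179.96075672  -21.10925547   -4.02020032] [-0.97095335  0.37073149 -0.82648236] [ 43.7  -3.5 -42.6 118.9  -1.8  42.6 -92.2] 5.15
scene crock 654 [ 0.6166 -0.0414]
   white 176 [ 0.57  -0.017  0.027]
   white 214 [0.626 0.011 0.027]
   white 166 [ 0.676 -0.043  0.029]
(0.036, 20, 0.027) [-0.0, -0.12, -0.01, -0.43, -1.15, -0.04]
(0.036, 40, 0.027) [-0.0, -0.12, -0.01, -1.13, -2.14, -0.32]
(0.036, 60, 0.027) [-0.0, -0.12, -0.01, -2.11, -2.82, -0.69]
(0.036, 80, 0.027) [-0.0, -0.12, -0.01, -3.25, -3.09, -1.13]
(0.036, 100, 0.027) [-0.0, -0.12, -0.01, -4.41, -2.93, -1.58]
(0.036, 120, 0.027) [-0.0, -0.12, -0.01, -5.44, -2.36, -1.98]
(0.036, 140, 0.027) [-0.0, -0.12, -0.01, -6.24, -1.44, -2.29]
(0.036, 160, 0.027) [-0.0, -0.12, -0.01, -6.69, -0.29, -2.46]
(0.036, 180, 0.027) [-0.0, -0.12, -0.01, -6.74, 0.96, -2.48]
(0.036, 200, 0.027) [-0.0, -0.12, -0.01, -6.39, 2.16, -2.35]
```

Call:
step_arm(
  increments=[
    [[0,-0.1,0,-0.4,-1.1,0,0],[0,-0.1,0,-1.1,-2.1,-0.3,0],[0,-0.1,0,-2.1,-2.8,-0.7,0],[0,-0.1,0,-3.2,-3.1,-1.1,0],[0,-0.1,0,-4.4,-2.9,-1.6,0],[0,-0.1,0,-5.4,-2.4,-2.0,0],[0,-0.1,0,-6.2,-1.4,-2.3,0],[0,-0.1,0,-6.7,-0.3,-2.5,0],[0,-0.1,0,-6.7,1.0,-2.5,0],[0,-0.1,0,-6.7,1.0,-2.5,0]],
  ],
)

```text
time_s: 6.2
position: [0.4849, -0.0349, 0.1533]
tcp_rot: [180.0, -21.1, -4.0]
wrist_force: [-0.3, 0.2, -0.2]
grip_width: 0.174
finger_force: 98.1
```

```bash
sed -i "s/h\[...,0\]<9)&(h\[...,1\]>140/h[...,0]<12)\&(h[...,1]>185/" h.py
python3 - <<'E'
from h import *
where(); crock('scene'); crock('top')
rows([(.037,a,.027) for a in list(range(200,361,20))+[360]])
E
```

```text
bulb crock frame [-0.0355 -0.0005  0.0278] [179.96058451 -21.1328301   -4.03388891] [-0.31289294  0.2083219  -0.17548705] [ 40.2 -15.  -35.1 127.3 -12.4  44.4 -82.3] 6.2
scene crock 664 [ 0.6167 -0.0414]
   white 206 [0.599 0.025 0.027]
   white 71 [ 0.544 -0.039  0.024]
   white 162 [ 0.676 -0.043  0.03 ]
   red 157 [ 0.58  -0.081  0.029]
   red 149 [ 0.632 -0.084  0.029]
top crock 221 [ 0.6123 -0.0403]
   white 125 [0.598 0.023 0.025]
   white 57 [ 0.548 -0.024  0.024]
   red 78 [ 0.631 -0.084  0.028]
   red 92 [ 0.579 -0.087  0.027]
(0.037, 200, 0.027) [-0.02, -0.09, 0.06, 0.18, 1.34, 0.13]
(0.037, 220, 0.027) [-0.02, -0.09, 0.06, 0.9, 2.36, 0.41]
(0.037, 240, 0.027) [-0.02, -0.09, 0.06, 1.91, 3.06, 0.8]
(0.037, 260, 0.027) [-0.02, -0.09, 0.06, 3.08, 3.34, 1.25]
(0.037, 280, 0.027) [-0.02, -0.09, 0.06, 4.27, 3.18, 1.71]
(0.037, 300, 0.027) [-0.02, -0.09, 0.06, 5.34, 2.59, 2.12]
(0.037, 320, 0.027) [-0.02, -0.09, 0.06, 6.15, 1.65, 2.44]
(0.037, 340, 0.027) [-0.02, -0.09, 0.06, 6.61, 0.46, 2.61]
(0.037, 360, 0.027) [-0.02, -0.09, 0.06, 6.67, -0.82, 2.64]
(0.037, 360, 0.027) [-0.02, -0.09, 0.06, 6.67, -0.82, 2.64]
```

Call:
step_arm(
  increments=[
    [[0,-0.1,0,0.2,1.3,0.1,0],[0,-0.1,0,0.9,2.4,0.4,0],[0,-0.1,0,1.9,3.1,0.8,0],[0,-0.1,0,3.1,3.3,1.3,0],[0,-0.1,0,4.3,3.2,1.7,0],[0,-0.1,0,5.3,2.6,2.1,0],[0,-0.1,0,6.1,1.7,2.4,0],[0,-0.1,0,6.6,0.5,2.6,0],[0,-0.1,0,6.7,-0.8,2.6,0],[0,-0.1,0,6.7,-0.8,2.6,0]],
  ],
)

```text
time_s: 7.3
position: [0.5579, -0.0302, 0.152]
tcp_rot: [-179.9, -20.9, -3.9]
wrist_force: [-0.0, 0.5, -0.1]
grip_width: 0.174
finger_force: 98.3
```

Run:
```python
from h import *
where(); crock('scene'); crock('top')
rows([(.037,a,.027) for a in list(range(20,181,20))+[180]])
```

```text
bulb crock frame [0.0376 0.0001 0.0265] [-179.90575305  -20.87274541   -3.87023087] [-0.03452535  0.49925384 -0.14723533] [ 40.4  -3.  -39.5 118.8  -1.3  42.7 -92.5] 7.3
scene crock 625 [ 0.6166 -0.0415]
   white 204 [0.599 0.026 0.027]
   white 211 [ 0.55  -0.044  0.027]
   white 167 [ 0.676 -0.043  0.03 ]
   red 86 [ 0.601 -0.1    0.031]
   red 49 [ 0.661 -0.076  0.032]
top crock 107 [ 0.6129 -0.0406]
   white 122 [0.598 0.024 0.025]
   red 87 [ 0.599 -0.106  0.026]
(0.037, 20, 0.027) [-0.04, 0.13, 0.0, -0.35, -1.42, -0.2]
(0.037, 40, 0.027) [-0.04, 0.13, 0.0, -1.08, -2.44, -0.47]
(0.037, 60, 0.027) [-0.04, 0.13, 0.0, -2.09, -3.13, -0.86]
(0.037, 80, 0.027) [-0.04, 0.13, 0.0, -3.26, -3.42, -1.3]
(0.037, 100, 0.027) [-0.04, 0.13, 0.0, -4.45, -3.25, -1.76]
(0.037, 120, 0.027) [-0.04, 0.13, 0.0, -5.52, -2.67, -2.17]
(0.037, 140, 0.027) [-0.04, 0.13, 0.0, -6.33, -1.72, -2.48]
(0.037, 160, 0.027) [-0.04, 0.13, 0.0, -6.8, -0.54, -2.65]
(0.037, 180, 0.027) [-0.04, 0.13, 0.0, -6.85, 0.75, -2.68]
(0.037, 180, 0.027) [-0.04, 0.13, 0.0, -6.85, 0.75, -2.68]
```

Call:
step_arm(
  increments=[
    [[0,0.1,0,-0.3,-1.4,-0.2,0],[0,0.1,0,-1.1,-2.4,-0.5,0],[0,0.1,0,-2.1,-3.1,-0.9,0],[0,0.1,0,-3.3,-3.4,-1.3,0],[0,0.1,0,-4.4,-3.3,-1.8,0],[0,0.1,0,-5.5,-2.7,-2.2,0],[0,0.1,0,-6.3,-1.7,-2.5,0],[0,0.1,0,-6.8,-0.5,-2.6,0],[0,0.1,0,-6.8,0.7,-2.7,0],[0,0.1,0,-6.8,0.7,-2.7,0]],
  ],
)

```text
time_s: 8.4
position: [0.4846, -0.035, 0.1545]
tcp_rot: [180.0, -21.2, -4.1]
wrist_force: [0.7, 0.1, 1.0]
grip_width: 0.17
finger_force: 98.5
```

Run:
```python
from h import *
where(); crock('scene')
c,w,h=stick('scene'); m=(h[...,2]<70)&(np.hypot(w[...,0]-.5787,w[...,1]+.043)<.03)&(w[...,2]<.05)&(w[...,2]>.02)&(h[...,1]<120)
p=w[m]; print('bulb surf',len(p),np.round(np.median(p,0),4), np.round(np.percentile(p[:,2],[2,98]),3)) if len(p) else 0
rows([(.037,a,.027) for a in list(range(200,361,20))+[360]])
```

```text
bulb crock frame [-0.0359 -0.0006  0.029 ] [179.9862417  -21.21493616  -4.1247913 ] [0.72009221 0.13875279 0.99197107] [ 37.5 -14.9 -32.7 127.4 -11.4  44.4 -83.3] 8.4
scene crock 621 [ 0.6167 -0.0415]
   white 206 [0.584 0.019 0.027]
   white 202 [ 0.549 -0.053  0.027]
   white 161 [ 0.676 -0.043  0.03 ]
   red 89 [ 0.6   -0.099  0.031]
   red 48 [ 0.661 -0.076  0.032]
bulb surf 76 [ 0.5839 -0.047   0.0337] [0.026 0.041]
(0.037, 200, 0.027) [-0.01, -0.13, -0.01, 0.22, 1.36, 0.25]
(0.037, 220, 0.027) [-0.01, -0.13, -0.01, 0.94, 2.38, 0.53]
(0.037, 240, 0.027) [-0.01, -0.13, -0.01, 1.95, 3.07, 0.92]
(0.037, 260, 0.027) [-0.01, -0.13, -0.01, 3.12, 3.35, 1.37]
(0.037, 280, 0.027) [-0.01, -0.13, -0.01, 4.31, 3.19, 1.83]
(0.037, 300, 0.027) [-0.01, -0.13, -0.01, 5.38, 2.6, 2.24]
(0.037, 320, 0.027) [-0.01, -0.13, -0.01, 6.19, 1.66, 2.56]
(0.037, 340, 0.027) [-0.01, -0.13, -0.01, 6.65, 0.47, 2.74]
(0.037, 360, 0.027) [-0.01, -0.13, -0.01, 6.71, -0.81, 2.76]
(0.037, 360, 0.027) [-0.01, -0.13, -0.01, 6.71, -0.81, 2.76]
```

Call:
step_arm(
  increments=[
    [[0,-0.1,0,0.2,1.4,0.2,0],[0,-0.1,0,0.9,2.4,0.5,0],[0,-0.1,0,1.9,3.1,0.9,0],[0,-0.1,0,3.1,3.3,1.4,0],[0,-0.1,0,4.3,3.2,1.8,0],[0,-0.1,0,5.4,2.6,2.2,0],[0,-0.1,0,6.2,1.7,2.6,0],[0,-0.1,0,6.6,0.5,2.7,0],[0,-0.1,0,6.7,-0.8,2.8,0],[0,-0.1,0,6.7,-0.8,2.8,0]],
  ],
)

```text
time_s: 9.5
position: [0.5566, -0.0282, 0.1502]
tcp_rot: [-179.9, -20.8, -3.8]
wrist_force: [0.4, -0.3, -0.5]
grip_width: 0.175
finger_force: 98.4
```

Run:
```python
from h import *
where()
rows([(.0,0,.027),(0,0,.06),(0,0,.1)])
RP=R.from_euler('xyz',[180,-15,-3.9],degrees=True)
print(pl([.506,-.03,.24],RS)); print(pl([.5045,-.2172,.2342],RP))
```

```text
bulb crock frame [0.0363 0.0021 0.0247] [-179.9198855   -20.77576895   -3.81357187] [ 0.37072391 -0.25504119 -0.46079402] [ 37.4  -3.  -36.9 119.1  -0.9  42.6 -93. ] 9.5
(0.0, 0, 0.027) [-0.15, 0.22, 0.17, -3.27, 0.66, -1.48]
(0, 0, 0.06) [-0.15, 0.22, 0.17, -2.1, 0.65, -4.57]
(0, 0, 0.1) [-0.15, 0.22, 0.17, -0.68, 0.65, -8.31]
([-0.15, 0.22, 0.17, -1.52, 0.5, -10.18], 'rows>=2.1')
([-0.11, -5.78, 0.09, -0.7, 19.19, -9.27], 'rows>=4.3')
```

Call:
step_arm(
  increments=[
    [[0,0,0,-1.6,0.3,-0.8,0],[0,0.2,0,-3.3,0.7,-1.5,0],[0,0.2,0,-2.7,0.7,-3,0],[0,0.2,0,-2.1,0.7,-4.6,0],[0,0.2,0,-1.4,0.7,-6.5,0],[0,0.2,0,-0.7,0.7,-8.3,0],[0,0.2,0,-1.5,0.7,-10,0],[0,0.2,0,-1.5,0.7,-10,0]],
  ],
)

```text
time_s: 10.3
position: [0.5068, -0.0348, 0.2409]
tcp_rot: [180.0, -21.2, -4.0]
wrist_force: [-0.6, -1.2, -0.2]
grip_width: 0.169
finger_force: 98.5
```

Run:
```python
from h import *
where(); crock('scene')
RP=R.from_euler('xyz',[180,-15,-3.9],degrees=True)
print(pl([.5046,-.2172,.2362],RP))
```

```text
bulb crock frame [-0.0137 -0.0016  0.1154] [179.95169613 -21.23119997  -4.0100548 ] [-0.60430803 -1.18454201 -0.16113424] [ 36.8 -16.1 -30.6 118.1 -10.6  54.9 -83.9] 10.3
scene crock 631 [ 0.6167 -0.0415]
   white 196 [0.585 0.019 0.027]
   white 218 [ 0.554 -0.064  0.027]
   white 163 [ 0.676 -0.042  0.03 ]
   red 75 [ 0.602 -0.1    0.031]
   red 50 [ 0.661 -0.076  0.032]
([0.06, -6.16, -0.11, 0.87, 18.22, 0.72], 'rows>=3.7')
```

Call:
step_arm(
  increments=[
    [[0,-1,0,0,4,0,0],[0,-2,0,0,8,0,0],[0,-4,-0.1,0.4,12,0.3,0],[0,-6.2,-0.1,0.9,15.5,0.7,0],[0,-6.2,-0.1,0.9,18.2,0.7,0],[0,-6.2,-0.1,0.9,18.2,0.7,0],[0,-6.2,-0.1,0.9,18.2,0.7,0],[0,-6.2,-0.1,0.9,18.2,0.7,0]],
  ],
)

```text
time_s: 11.15
position: [0.5051, -0.2149, 0.235]
tcp_rot: [-180.0, -14.8, -3.8]
wrist_force: [-0.6, 0.7, -0.2]
grip_width: 0.173
finger_force: 98.4
```

Run:
```python
from h import *
RP=R.from_euler('xyz',[180,-15,-3.9],degrees=True)
c,w,h=stick('scene')
a=np.radians(-4); X=np.array([np.cos(a),np.sin(a),0]);Y=np.array([-np.sin(a),np.cos(a),0])
m=(h[...,0]<22)&(h[...,0]>5)&(h[...,1]>120)&(h[...,2]>90)&(w[...,2]>.11)&(abs(w@Y+.1835)<.03)&(w[...,0]<.62)&(w[...,0]>.45)
p=w[m]; q=np.c_[p@X,p@Y,p[:,2]]
k=np.polyfit(q[:,2],q[:,0],1); r=q[:,0]-np.polyval(k,q[:,2]); u=r>0
k=np.polyfit(q[u,2],q[u,0],1); print('tilt',np.degrees(np.arctan(-k[0])),'X at z=.15',np.polyval(k,.15), 'Y range',np.percentile(q[:,1],[3,97]))
b=w[(h[...,2]<60)&(abs(w@Y+.1835)<.02)&(abs(w@X-.60)<.03)&(w[...,2]>.06)&(w[...,2]<.14)]; print('bulb',len(b),np.round(np.median(b@X),4),np.round(np.median(b@Y),4),np.round(np.percentile(b[:,2],[2,50,98]),4))
s=read_state(); print(s['position'],s['tcp_rot'])
print(pl([.5046,-.2172,.2342],RP));print(pl([.5048,-.2173,.1562],RP))
```

```text
tilt 28.545064767910493 X at z=.15 0.5783752542234679 Y range [-0.18670667 -0.17234291]
bulb 89 0.6047 -0.1832 [0.099  0.105  0.1106]
[ 0.50518464 -0.21480904  0.23539599] [-179.99146966  -14.8793334    -3.76360034]
([-0.04, 0.12, 0.13, -0.07, 0.24, 0.1], 'rows>=0.1')
([-0.04, 0.12, 0.13, -2.05, 0.25, 7.65], 'rows>=1.6')
```

Call:
step_arm(
  increments=[
    [[0,0.4,0.1,-0.1,0.2,0.1,0],[0,0.4,0.1,-0.6,0.2,2,0],[0,0.4,0.1,-1.1,0.2,4,0],[0,0.4,0.1,-1.6,0.2,6,0],[0,0.4,0.1,-1.8,0.2,7,0],[0,0.4,0.1,-2,0.2,7.6,0],[0,0.4,0.1,-2,0.2,7.6,0]],
  ],
)

```text
time_s: 11.9
position: [0.5055, -0.2182, 0.1578]
tcp_rot: [180.0, -15.4, -3.9]
wrist_force: [-0.1, 0.2, 0.8]
grip_width: 0.17
finger_force: 98.5
```

```bash
cat > fs.py <<'E'
from h import *
s=read_state(); print(s['position'],s['tcp_rot'],s['wrist_force'])
a=np.radians(-4); X=np.array([np.cos(a),np.sin(a),0]);Y=np.array([-np.sin(a),np.cos(a),0]);Z=np.array([0,0,1.])
nn=X*np.cos(np.pi/6)+Z*.5; d=-X*.5+Z*np.cos(np.pi/6)
c,w,h=stick('scene'); b=(185,260,260,360); m=np.zeros((480,640),bool); m[b[1]:b[3],b[0]:b[2]]=1
p=w[m&(h[...,0]<22)&(h[...,0]>5)&(h[...,1]>120)&(h[...,2]>100)&(w[...,2]>.04)]; q=np.c_[p@nn,p@Y,p@d]
f=q[q[:,0]>np.percentile(q[:,0],50)]; print(len(p),'n',np.round(np.percentile(q[:,0],[2,25,50,75,95]),4),'Y',np.round(np.percentile(q[:,1],[2,50,98]),4),'d',np.round(np.percentile(q[:,2],[.5,99.5]),4),'slope',np.round(np.polyfit(f[:,2],f[:,0],1),4),np.round(np.polyfit(f[:,2],f[:,1],1),4))
E
python3 fs.py
```

```text
[ 0.50546865 -0.21823279  0.15776597] [179.99022871 -15.35975946  -3.94903916] [-0.08587696  0.15188254  0.79988666]
810 n [0.5306 0.5373 0.5385 0.5396 0.5411] Y [-0.19   -0.1832 -0.175 ] d [-0.2635 -0.0805] slope [0.0083 0.5413] [ 0.0082 -0.1812]
```

Call:
step_arm(
  increments=[
    [[0,-0.3,0,0,0,0.1,0],[0,-0.3,0,0,0,0.1,0.3],[0,-0.3,0,0,0,0.1,1],[0,-0.3,0,0,0,0.1,1],[0,-0.3,0,0,0,0.1,1],[0,-0.3,0,0,0,0.1,1],[0,-0.3,0,0,0,-2,1],[0,-0.3,0,0,0,-5,1],[0,-0.3,0,0,0,-9,1],[0,-0.3,0,0,0,-12,1]],
  ],
)

```text
time_s: 12.95
position: [0.4735, -0.2162, 0.2754]
tcp_rot: [180.0, -15.1, -4.0]
wrist_force: [1.8, -0.4, -0.3]
grip_width: 1.0
finger_force: 0.0
```

```bash
python3 fs.py
python3 - <<'E'
from h import *
# logger plan: tool down, y axis along logger x (-67.7 deg): tool y=Rz(yaw)(0,-1,0) -> yaw-90
RL=R.from_euler('xyz',[180,0,22.3],degrees=True)
print(pl([.43,-.30,.30],RL));print(pl([.5995,-.3865,.22],RL));
from kin import ik
q=read_state()['qpos']
for p,e in(([.5995,-.3865,.06],[180,0,22.3]),([.5995,-.3865,.25],[180,0,22.3]),([.45,-.2,.36],[180,0,10]),([.575,.14,.25],[180,0,1]),([.575,.14,.06],[180,0,1])):
    a,er=ik(np.array(p),e,q); print(p,np.round(a),round(er))
E
```

```text
[ 0.47348895 -0.21622919  0.275382  ] [179.95980854 -15.11304721  -3.96430667] [ 1.80267555 -0.42575621 -0.25941642]
862 n [0.5288 0.5363 0.5375 0.5385 0.5398] Y [-0.1897 -0.1837 -0.1754] d [-0.2627 -0.0815] slope [0.0008 0.5388] [-0.0082 -0.1838]
([3.82, -15.17, -26.13, -3.25, 8.55, -2.85], 'rows>=3.5')
([3.82, -15.17, -26.13, 11.48, 15.95, 9.58], 'rows>=4.4')
[0.5995, -0.3865, 0.06] [ 40.  33. -14.  83.   8.  65. -42.] 0
[0.5995, -0.3865, 0.25] [ 41.  26. -15.  71.   7.  84. -41.] 0
[0.45, -0.2, 0.36] [ 42.  -3. -20.  92.  -1.  90. -58.] 0
[0.575, 0.14, 0.25] [  10.   13.  -30.   90.    6.   79. -110.] 0
[0.575, 0.14, 0.06] [   3.   21.  -23.  102.   10.   59. -113.] 0
```

Call:
step_arm(
  increments=[
    [[0,0,-6,0,5,0,1],[3.8,-15.2,-26.1,11.5,16,9.6,1],[3.8,-15.2,-26.1,11.5,16,9.6,1],[3.8,-15.2,-26.1,11.5,16,9.6,1],[3.8,-15.2,-26.1,11.5,16,9.6,1],[3.8,-15.2,-26.1,11.5,16,9.6,1],[3.8,-15.2,-26.1,11.5,16,9.6,1],[3.8,-15.2,-26.1,11.5,16,9.6,1]],
  ],
)

```text
time_s: 13.8
position: [0.5979, -0.3846, 0.2115]
tcp_rot: [-179.6, 0.3, 22.3]
wrist_force: [0.6, 0.4, 0.4]
grip_width: 0.999
finger_force: 0.0
```

Run:
```python
from h import *
RL=R.from_euler('xyz',[180,0,22.3],degrees=True)
s=read_state();print(s['position'],s['tcp_rot']);print(pl([.5995,-.3865,.062],RL))
c=read_camera('wrist'); w=cloud(c); p=w[(abs(w[...,2]-.1)<.006)&(np.hypot(w[...,0]-.6,w[...,1]+.3865)<.06)]; print(len(p),cv2.minAreaRect((p[:,:2]*1000).astype(np.float32)))
```

```text
[ 0.59792678 -0.38464757  0.21147706] [-179.60490321    0.29183904   22.33174554]
([-0.4, 0.29, 0.03, 0.15, 0.33, 14.95], 'rows>=3.0')
3987 ((601.7877197265625, -388.7684326171875), (59.19701385498047, 44.035247802734375), 22.47015953063965)
```

Call:
step_arm(
  increments=[
    [[-0.4,0.3,0,0.2,0.4,4,1],[-0.4,0.3,0,0.2,0.4,8,1],[-0.4,0.3,0,0.2,0.4,12,1],[-0.4,0.3,0,0.2,0.4,15,1],[-0.4,0.3,0,0.2,0.4,15,1],[-0.4,0.3,0,0.2,0.4,15,0.3],[-0.4,0.3,0,0.2,0.4,15,0.3],[-0.4,0.3,0,0.2,0.4,15,0.3],[-0.4,0.3,0,0.2,0.4,15,0.3],[-0.4,0.3,0,0.2,0.4,15,0.3]],
  ],
  newtons=50,
)

```text
time_s: 14.85
position: [0.6018, -0.3879, 0.0637]
tcp_rot: [179.9, -0.1, 22.3]
wrist_force: [-1.4, 1.0, 7.5]
grip_width: 0.507
finger_force: 51.4
```

Run:
```python
from h import *
RL=R.from_euler('xyz',[180,0,22.3],degrees=True);RM=R.from_euler('xyz',[180,0,10],degrees=True);RE=R.from_euler('xyz',[180,0,1],degrees=True)
for p,r in(([.6018,-.388,.16],RL),([.58,-.385,.26],RL),([.48,-.30,.33],RL),([.46,-.2,.34],RM),([.46,0,.34],RM)): print(p,pl(p,r))
```

```text
[0.6018, -0.388, 0.16] ([0.15, -0.11, 0.02, 0.02, 0.03, -9.63], 'rows>=1.9')
[0.58, -0.385, 0.26] ([0.15, -0.11, 0.02, -1.87, -1.05, -19.64], 'rows>=4.0')
[0.48, -0.3, 0.33] ([0.15, -0.11, 0.02, -7.88, -12.69, -26.68], 'rows>=6.1')
[0.46, -0.2, 0.34] ([0.13, -0.12, 12.32, -5.93, -22.7, -27.7], 'rows>=7.3')
[0.46, 0, 0.34] ([0.13, -0.12, 12.32, 1.67, -41.2, -27.73], 'rows>=9.9')
```

Call:
step_arm(
  increments=[
    [[0,0,0,0,0,-3,0.3],[0,0,0,0,0,-7,0.3],[0,0,0,0,0,-11,0.3],[0,0,0,-1,-0.5,-15.5,0.3],[0,0,0,-1.9,-1,-20,0.3],[0,0,0,-4,-4,-23,0.3],[0,0,0,-6,-8,-25,0.3],[0,0,3,-7.9,-12.7,-26.7,0.3],[0,0,7,-7.2,-17,-27.7,0.3],[0,0,12.3,-5.9,-21.5,-27.7,0.3]],
  ],
)

```text
time_s: 15.85
position: [0.4632, -0.2108, 0.3404]
tcp_rot: [179.8, -0.2, 9.6]
wrist_force: [1.1, 0.4, -2.0]
grip_width: 0.511
finger_force: 52.0
```

Run:
```python
from h import *
RM=R.from_euler('xyz',[180,0,10],degrees=True);RE=R.from_euler('xyz',[180,0,1],degrees=True)
s=read_state();print(s['position'],s['tcp_rot'],s['grip_width'],s['qpos'])
for p,r in(([.46,-.1,.34],RM),([.46,0,.34],RM),([.50,.1,.3],RE),([.575,.14,.2],RE)): print(p,pl(p,r))
```

```text
[ 0.46322869 -0.21079494  0.34036388] [ 1.79809574e+02 -1.55399325e-01  9.63757227e+00] 0.5109886749449579 [ 4.02642723e+01 -1.27834382e-01 -1.87154957e+01  9.20217599e+01
  4.14490587e-02  8.78677666e+01 -5.88154073e+01]
[0.46, -0.1, 0.34] ([0.19, -0.15, -0.36, 1.54, -10.98, 0.0], 'rows>=2.2')
[0.46, 0, 0.34] ([0.19, -0.15, -0.36, 3.21, -20.84, -0.02], 'rows>=4.2')
[0.5, 0.1, 0.3] ([0.18, -0.17, 8.64, 8.82, -30.04, 3.96], 'rows>=6.3')
[0.575, 0.14, 0.2] ([0.18, -0.17, 8.64, 16.85, -32.76, 13.97], 'rows>=7.9')
```

Call:
step_arm(
  increments=[
    [[0,0,0,0.7,-5,0,0.3],[0,0,0,1.5,-9.5,0,0.3],[0,0,0,2.3,-14,0,0.3],[0,0,0,3.2,-18.5,0,0.3],[0,0,3,4.5,-22.5,1,0.3],[0,0,6,6.5,-26.5,2.5,0.3],[0,0,8.6,8.8,-30,4,0.3],[0,0,8.6,12,-32,7,0.3],[0,0,8.6,15,-32.8,10,0.3],[0,0,8.6,16.9,-32.8,13,0.3]],
  ],
)

```text
time_s: 16.85
position: [0.5748, 0.1441, 0.2071]
tcp_rot: [-179.9, -0.1, 1.6]
wrist_force: [-0.2, -0.0, -0.9]
grip_width: 0.51
finger_force: 52.0
```

Run:
```python
from h import *
RE=R.from_euler('xyz',[180,0,1],degrees=True)
s=read_state();print(s['position'],s['tcp_rot'],s['grip_width'])
for p,r in(([.575,.14,.1],RE),([.575,.14,.0642],RE)): print(p,pl(p,r))
```

```text
[0.57479064 0.14413262 0.20705705] [-1.79886464e+02 -6.51819308e-02  1.59763077e+00] 0.5096753530806027
[0.575, 0.14, 0.1] ([-0.11, -0.06, 0.6, -0.0, 0.43, 10.7], 'rows>=2.1')
[0.575, 0.14, 0.0642] ([-0.11, -0.06, 0.6, -0.01, 0.44, 14.28], 'rows>=2.9')
```

Call:
step_arm(
  increments=[
    [[0,0,0.6,0,0.4,4,0.3],[0,0,0.6,0,0.4,8,0.3],[0,0,0.6,0,0.4,11,0.3],[0,0,0.6,0,0.4,13,0.3],[0,0,0.6,0,0.4,14.2,0.3],[0,0,0.6,0,0.4,14.2,0.3],[0,0,0.6,0,0.4,14.2,0.3]],
  ],
)

```text
time_s: 17.55
position: [0.5742, 0.1377, 0.0664]
tcp_rot: [-180.0, -0.0, 0.8]
wrist_force: [-0.2, 0.5, -2.3]
grip_width: 0.509
finger_force: 52.1
```

Still carrying the weight, so I lower slightly, release and retreat.

Call:
step_arm(
  increments=[
    [[0,0,0,0,0,0.2,0.3],[0,0,0,0,0,0.2,0.3],[0,0,0,0,0,0.2,0.6],[0,0,0,0,0,0.2,1],[0,0,0,0,0,0.2,1],[0,0,0,0,0,0.2,1],[0,0,0,0,0,-3,1],[0,0,0,0,0,-8,1],[0,0,0,-2,0,-12,1],[0,0,0,-6,0,-16,1]],
  ],
)

```text
time_s: 18.55
position: [0.5195, 0.1368, 0.2232]
tcp_rot: [-179.9, -0.1, 0.8]
wrist_force: [-0.4, 0.2, 1.3]
grip_width: 0.998
finger_force: 0.0
```

```bash
python3 fs.py
python3 - <<'E'
from h import *
for n,b in(('scene',(280,150,430,250)),('top',(215,200,290,300))):
    c,w,h=stick(n); m=np.zeros((480,640),bool); m[b[1]:b[3],b[0]:b[2]]=1
    p=w[m&(abs(w[...,2]-.1)<.004)&(np.hypot(w[...,0]-.575,w[...,1]-.14)<.06)]; print(n,len(p),cv2.minAreaRect((p[:,:2]*1000).astype(np.float32)) if len(p) else 0,np.median(p[:,2]) if len(p) else 0)
    if n=='scene': save('s9.png',c['frame'])
crock('scene')
E
```

```text
[0.5194564  0.13675673 0.2231545 ] [-1.79857339e+02 -7.26328854e-02  7.69214014e-01] [-0.38531614  0.21146433  1.26562613]
863 n [0.5288 0.5362 0.5375 0.5385 0.5398] Y [-0.1896 -0.1836 -0.1753] d [-0.2634 -0.0815] slope [0.001  0.5388] [-0.004  -0.1831]
scene 221 ((587.456787109375, 138.15957641601562), (31.527273178100586, 45.18291473388672), 1.2241952419281006) 0.09984655632458905
top 104 ((577.6493530273438, 121.0726089477539), (67.89535522460938, 27.89087677001953), 30.61625099182129) 0.10038671962378953
scene crock 623 [ 0.6168 -0.0416]
   white 205 [0.584 0.019 0.027]
   white 219 [ 0.554 -0.064  0.027]
   white 163 [ 0.676 -0.043  0.03 ]
   red 76 [ 0.602 -0.101  0.031]
   red 51 [ 0.661 -0.076  0.032]
```

View pics/s9.png

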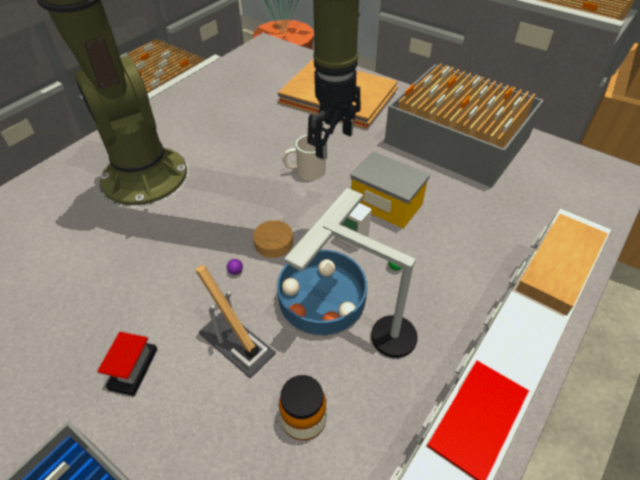

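The picture shows the stick in its rest at (230,315), all five beads in the crock around (322,290), and the logger standing at (358,222), partly hidden by the bar. It is upright, in front of the label, and the gripper is clear of everything.

```bash
python3 -c "
from plant import *
print(job_done())"
```

```text
the job is handed in; nothing more can be done
None
```

I handed the job in at about 18.6 s, with no verdict returned: two anticlockwise turns stirred, all beads still in the crock, stick back in its rest, and logger upright between the crock and the card box label.

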